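Unfold the clamp crank and pinch down the sharpener

TASK

Clamp the pencil sharpener down so that it can be used: first unfold the yellow grip of the red clamp's crank until it stands upright, then wind the crank clockwise (seen from above) until the rubber tip presses firmly on the sharpener's foot, which is when the grip takes about 6 N more push than it does running free. Do not overtighten, do not shift the sharpener or disturb the mug, jar and pencil tin, and let go leaving the grip standing up.

Things in the scene. Friction and masses are not known exactly. Their poses are not given: they have to be found in the camera images.
- sharpener: Aluminium hand-crank pencil sharpener, loose, about 0.75 kg, 100 mm high. Origin under its base plate (70 mm in x, -80 to +50 mm in y, 12 mm thick, flat on the cart's top). Housing and its own little crank lie at -21 to +79 mm in y; the bare part of the plate at negative y is the foot under the clamp's rubber tip.
- foot_top (a point): Point on the top of the sharpener's foot, 55 mm in -y and 12 mm up from the sharpener's origin; the tip lands within 6 mm of it. Once it touches, each 0.1 rad of crank presses 11 to 12 N harder on the foot and adds about 2 N to the push at the grip. Firm is 20 to 45 N on the foot (32 N best: about 6 N extra at the grip, some 0.3 rad after touching); over 60 N damages it.
- clamp: Red hold-down clamp fixed to the cart. Origin on its upright spindle axis at base height (0 to 5 mm above the cart's top); z up. Its post stands 64 mm from the spindle in its -y; the clamp's top is 118 mm above the origin, and nothing but the crank stands higher. The sharpener (lower than the crank) is on its +y side.
- crank (a joint): Crank angle about the upright spindle, rad, growing clockwise seen from above; starts within 0.3 of 0; stops at -0.5 and 4.0. At 0 the arm points 1.2 rad anticlockwise of the clamp's x. A friction brake (0.50 N m: 9 N at the grip, 55 mm from the axis) holds it where it is left. Each radian lowers the presser 10 mm; the tip touches 0.6 to 2.5 rad from the start, differing every time.
- spindle (a point): Point on the spindle axis at the height of the pin, 140 mm above the clamp's origin (the crank's centre of turning). Its x axis points along the crank arm to the pin, z up. The push at the grip is best compared in one way throughout (always moving slowly, or always just after a small step): held still, the brake lets 2 to 4 N of it relax.
- pin (a point): The fold hinge at the outer end of the crank arm, 55 mm from the spindle axis, 140 mm above the clamp's origin. Its x axis points outward along the arm, y is the pin's axis, z up. The steel arm below is 16 mm wide, its top 12 mm below this point; two lugs 19 mm apart over their outsides rise 6 mm above it.
- fold (a joint): Angle of the folding grip about the pin, rad: 0 folded flat along the arm with its free end towards the spindle, pi/2 upright, stop at 1.6; starts at 0 to 0.2. Slight friction keeps it where it is left (about 1.5 N at the grip); upright means over 1.35. Pushes along the arm can fold it back; pushes across the arm cannot.
- grip_mid (a point): Middle of the yellow grip sleeve, on its axis, 37 mm from the pin. The sleeve is 16 mm thick, 46 mm long (14 to 60 mm from the pin) and spins freely on its steel stem.
- grip_end (a point): Free end of the grip, on its axis, 60 mm from the pin.
- presser: Steel presser, 18 mm thick, lowered by the spindle; origin at the centre of its lower end. The black rubber tip (26 mm across, 12 mm thick) hangs from it on a brass thread set by hand: the tip's underside is 26 to 32 mm below this origin, differing every time and not measured. The tip is sprung, so the presser itself keeps going down when the tip has touched; joint crank tells how far.
- mug: Navy ceramic mug, 82 mm across, 92 mm high; origin under its centre. To be left alone.
- jar: Clear glass jar with rubber bands, 80 mm across, 98 mm high; origin under its centre. To be left alone.
- pencil_tin: Green tin with pencils, 70 mm across, 160 mm high with the pencils; origin under its centre. To be left alone.
Mind the look-alikes: they are no part of the job. Leave any orange or pink look-alike of the sharpener alone.

How it is judged:
By the outcome, as a careful person would: the job done as asked, in the order asked, and still so for the second after the job is handed in, with the robot touching nothing.
It also fails if it takes over 72 s, if anything falls off the work surface, if the arm or the gripper's body presses on something with over 40 N, if the wrist force passes 120 N, or if a joint passes its speed limit or range.

ROBOT

A 6-joint arm with a two-finger parallel gripper is mounted at the origin on the work surface. World frame = base frame: x ahead of the robot, y to its left, z up, the work surface at z = 0. Lengths are in mm, angles in rad, forces in N, time in s.
With the tool pointing down it reaches from about 400 to 825 mm from the base axis. Payload 7 kg.
Tool frame: the origin (TCP) lies at the very end of the fingers, on their centre line; the grasp point (between the pads) lies ctrl.tcp_to_grasp behind it (ctrl.tcp_to_grasp is the distance from the TCP to the grasp point, in mm); z points along the fingers, y is the direction in which the jaws open and shut (so a half turn about z gives the same grasp; the last joint's range is limited). The gripper opens to 85 mm and grips with 20 to 120 N. Pads are 22 mm wide; open, the fingers measure 114 mm over their backs; the gripper's body (76 mm by 85 mm) begins 54 mm behind the grasp point. The pads swing forward as they close: fully open they stand 13 mm farther back than shut.
Start: joints at [1.468, 0.359, 0.012, 0, -1.224, -0.288], TCP at [257.133, 624.082, 231.302] pointing down, gripper open.
Joint ranges: [-3.07, 3.07], [-1.43, 2.12], [-1.02, 1.25], [-3.03, 1.67], [-3.05, -0], [-3.03, 3.03]. Speed limits (rad/s): [2.39, 2.39, 3.01, 3.14, 3.14, 3.14].

INTERFACE

Orientations are given as [roll, pitch, yaw] about the fixed x, y, z axes, in that order (R = Rz(yaw) Ry(pitch) Rx(roll)).
In Python, from cell import ctrl gives the robot as it stands. The module is installed in compiled form; this text tells all that it offers.
- The arm moves only by the tool step_arm, never from a script. Its argument "series" is one flat list of numbers, 7 for each row, row after row: the closure, from -1 (fully open) to 1 (shut), so that 0 is half open, then the shift along the tool's x, y, z each as a share of 400 mm, from -1 to 1, then the turn, a rotation vector about the tool's x, y, z each as a share of 180 degrees, from -1 to 1. In form: [grip, x, y, z, ax, ay, az, grip, x, y, z, ax, ay, az, ...]. A call has 1 to 10 rows; each row is the pose to reach, as a shift and turn from the pose measured when the call began, along the tool's axes at that moment, turning the shorter way round; what a row does not reach only later rows make up. A row lasts 1/8 s, in which the tool goes at most 62.5 mm and 10.7 degrees, less where a joint would pass 70% of its speed; a pose out of reach is approached as far as the arm can. A call with a number of a shift or a turn outside -1 to 1 is refused whole. A call with a gripper value outside its range is refused whole. The fingers move at their own pace and stop on an object; "grip_force" is the grip in N (left out, the last holds). Time passes only in rows, so rows that repeat a pose let the fingers close. It gives the time, the measured TCP pose, the force and the opening at its end, in the units of the state.
- ctrl.get_obs(): the state, without advancing time (a new reading comes with each control period).
- ctrl.get_image(name): name is "side" or "top"; returns (picture, depth): 420x560x3 uint8, blue, green, red; 420x560 float32, mm along the optical axis (not along the pixel's ray), 0 where there is no reading.
- ctrl.camera_params(name): a dict with "K" (3x3 intrinsics, pixels), "k1" (the pictures are not rectified: a ray, as slopes to the right and down, at radius r is drawn at 1 + k1 r^2 times it, then the intrinsics apply), "R" (3x3) and "t" (3): a world point X has camera coordinates R X + t. Camera axes: x right, y down, z forward; pixel columns grow to the right and rows downward; lengths in mm; the calibration is good to about 2 mm. A picture is of the moment at which its call begins. camera_params takes no time and is no camera call.
- ctrl.close_job(): hands the job in, once; it reports no verdict.
Trained networks look in the newest picture that a camera, given by its name, has taken for a name from the list of things; names that differ only in an ending like _2 or _b are one class to them, and where a whole thing is asked for, a point or a joint stands for the part that bears it (a point fixed in the world has none). Each returns a list of dicts, best first, with "score" (0 to 1); they miss things now and then, are a little off and sometimes report something else, mostly with a low value. They report only what shows in the picture. A call takes as long as a camera call. They do not tell look-alikes from the thing itself.
- ctrl.find_in(camera, target): "bbox" ([centre column, centre row, width, height] in pixels, round what is visible of it).
The state is a dict: "t": time; "joints": joint angles; "joint_velocities": joint speeds; "joint_efforts": joint torques, N m; "ee_pos": TCP position; "ee_rot": TCP orientation; "ft_force": force on the tool from outside, world axes, zero at the start; "moment": the same for the moment, N m; "gripper_width": finger opening in mm.
Only numpy, scipy, OpenCV 4.12 (cv2) and the standard library are available. Lean on these libraries where they do the work, as an engineer would, in place of code of your own. Each camera call takes 0.05 s, during which the arm holds its last target.

## Working session

There is one attempt and no reset: what is moved stays moved. The work goes in short steps, Python scripts to look and compute and a tool call to move; the robot and the scene stay as the last step left them, time stands still between calls to the robot, and variables do not carry over. Pictures are saved under pics/ and viewed, and the job is handed in when it is done.

Besides the shell and the picture viewer there is one more tool, called after "Request:" as a command line: name --argument value ..., lists and objects as JSON in quotes. step_arm: Moves the arm, as the interface text tells. Shift numbers are shares of 400 mm and turn numbers shares of 180 degrees, none past 1 either way. Its arguments: {"type":"object","properties":{"series":{"type":"array","items":{"type":"number","minimum":-1,"maximum":1}},"grip_force":{"type":"number"}},"required":["series"]}

```bash
mkdir -p pics
cat > h.py <<'E'
import numpy as np, cv2
from cell import ctrl
from scipy.spatial.transform import Rotation as Ro
def cam(n):
    p=ctrl.camera_params(n); return np.array(p["K"]),p["k1"],np.array(p["R"]),np.array(p["t"]).ravel()
def proj(n,X):
    K,k,R,t=cam(n); c=np.atleast_2d(X)@R.T+t; s=c[:,:2]/c[:,2:]; r2=(s**2).sum(1,keepdims=True)
    s=s*(1+k*r2); return s*[K[0,0],K[1,1]]+[K[0,2],K[1,2]]
def slopes(n,uv):
    K,k,R,t=cam(n); d=(np.atleast_2d(uv)-[K[0,2],K[1,2]])/[K[0,0],K[1,1]]; s=d.copy()
    for _ in range(20): s=d/(1+k*(s**2).sum(1,keepdims=True))
    return s
def back(n,uv,z):  # depth
    K,k,R,t=cam(n); s=slopes(n,uv); z=np.atleast_1d(z)[:,None]; return (np.hstack([s*z,z])-t)@R
def atz(n,uv,Z):
    K,k,R,t=cam(n); s=slopes(n,uv); d=np.hstack([s,np.ones((len(s),1))])@R; o=-R.T@t
    return o+d*((Z-o[2])/d[:,2])[:,None]
def cloud(n,dep):
    v,u=np.mgrid[:dep.shape[0],:dep.shape[1]]; uv=np.c_[u.ravel(),v.ravel()].astype(float)
    return back(n,uv,dep.ravel()).reshape(*dep.shape,3)
def tri(uv1,uv2):
    A=[];b=[]
    for n,uv in(("side",uv1),("top",uv2)):
        K,k,R,t=cam(n); s=slopes(n,uv)[0]
        for i in(0,1): A.append(R[i]-s[i]*R[2]); b.append(s[i]*t[2]-t[i])
    x,res,_,_=np.linalg.lstsq(np.array(A),np.array(b),rcond=None); return x,res
def snap(tag):
    o={}
    for n in("side","top"):
        im,d=ctrl.get_image(n); cv2.imwrite(f"pics/{n}_{tag}.png",im); np.savez(f"pics/{n}_{tag}.npz",im=im,d=d); o[n]=(im,d)
    return o
E
python3 - <<'E'
from h import *
snap("0")
for c in("side","top"):
    K,k,R,t=cam(c); print(c,K[0,0],k,-R.T@t)
    for n in("sharpener","clamp","crank","fold","grip_mid","presser","mug","jar","pencil_tin"):
        print(n,[(np.round(d["bbox"]).astype(int).tolist(),round(d["score"],2)) for d in ctrl.find_in(c,n)][:4])
o=ctrl.get_obs();print(o,ctrl.tcp_to_grasp)
E
```

```text
side 466.0353333204973 -0.11625456631214919 [ 188.51198757 -662.14332246  903.55902488]
sharpener [([315, 147, 58, 41], 0.92), ([161, 172, 56, 46], 0.74), ([296, 202, 51, 63], 0.7), ([240, 240, 72, 46], 0.64)]
clamp [([321, 208, 46, 85], 0.59)]
crank [([306, 179, 23, 26], 0.71)]
fold []
grip_mid [([309, 178, 20, 31], 0.59), ([308, 174, 8, 13], 0.58)]
presser [([312, 212, 12, 13], 0.64)]
mug [([421, 314, 61, 63], 0.67)]
jar [([318, 343, 44, 52], 0.7), ([258, 108, 18, 54], 0.24)]
pencil_tin [([254, 109, 24, 51], 0.61)]
top 415.65535856776535 0.01503133589615561 [ 300.58525502   27.64868748 1057.13935607]
sharpener [([276, 243, 32, 67], 0.96), ([156, 296, 51, 66], 0.88), ([252, 181, 67, 29], 0.85), ([192, 126, 32, 54], 0.79)]
clamp [([281, 165, 64, 35], 0.7), ([254, 180, 68, 36], 0.28)]
crank [([264, 160, 33, 15], 0.72)]
fold [([264, 159, 22, 9], 0.64)]
grip_mid [([266, 158, 30, 8], 0.64)]
presser [([253, 183, 65, 35], 0.46)]
mug [([264, 158, 28, 13], 0.36)]
jar [([410, 222, 39, 33], 0.72)]
pencil_tin [([106, 161, 48, 45], 0.58)]
{'t': 1.0, 'joints': array([ 1.46806729e+00,  3.58602356e-01,  1.19286184e-02, -1.46392644e-05,
       -1.22406295e+00, -2.88100160e-01]), 'joint_velocities': array([-0.00062558,  0.00185725,  0.00060507,  0.00017973,  0.00042107,
        0.00010391]), 'joint_efforts': array([ 1.83215634e-03, -5.82994580e+01,  2.93674421e+01,  6.94218323e+00,
       -5.21985257e-04,  6.90489586e-06]), 'ee_pos': array([257.15121601, 624.10170477, 231.3105572 ]), 'ee_rot': array([-3.14153939e+00,  3.01458500e-05, -3.90834168e-01]), 'ft_force': array([-0.71865807, -0.12286128, -0.07997064]), 'moment': array([-0.04068573,  0.02894147,  0.02389853]), 'gripper_width': 85.62709799099589} 18.700000000000003
```

View pics/side_0.png

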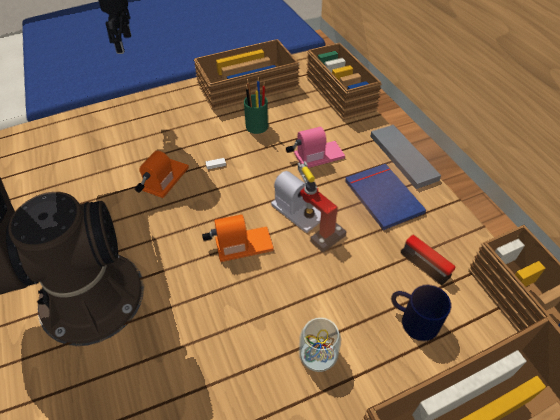

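View pics/top_0.png

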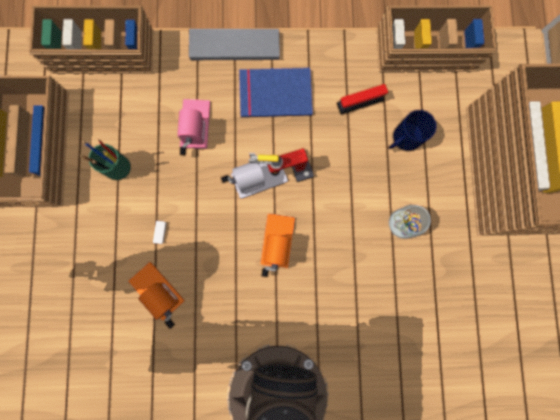

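Run:
```python
import cv2
a=cv2.imread("pics/side_0.png")[140:270,230:370]; cv2.imwrite("pics/c1.png",cv2.resize(a,None,fx=4.5,fy=4.5,interpolation=cv2.INTER_CUBIC))
a=cv2.imread("pics/top_0.png")[120:230,190:340]; cv2.imwrite("pics/c2.png",cv2.resize(a,None,fx=5,fy=5,interpolation=cv2.INTER_CUBIC))
```

```text
(no output)
```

View pics/c1.png

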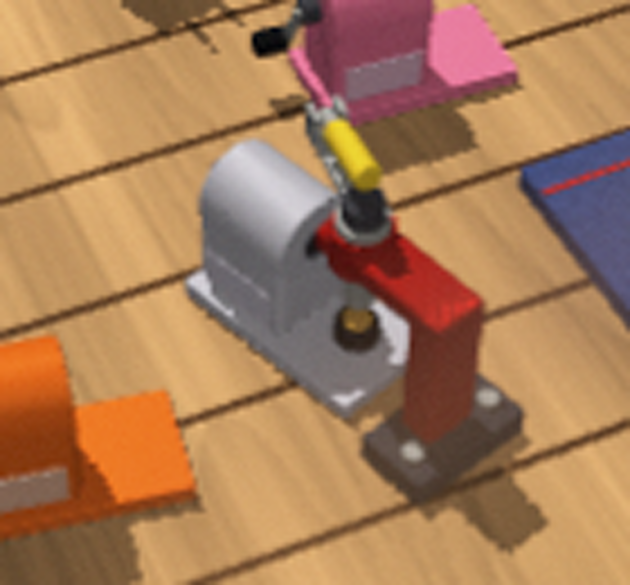

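View pics/c2.png

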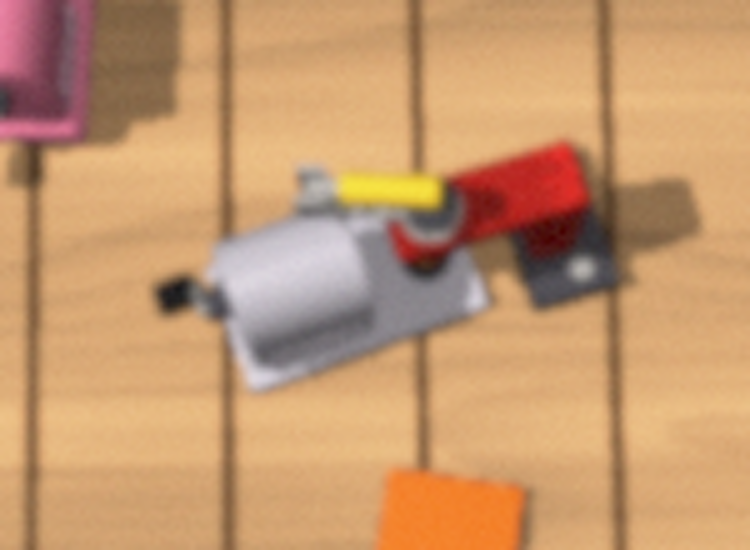

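The targets are the silver sharpener at top (258,176) and the clamp with its yellow grip at (264,158). In the side view they're at (297,200) and (308,176). The look-alikes at top are orange (277,242), dark orange (155,293) and pink (194,125). The crops confirm the silver one, which sits under the red clamp.

Run:
```python
from h import *
for n,roi in(("side",(140,270,230,370)),("top",(120,230,190,340))):
    z=np.load(f"pics/{n}_0.npz"); im,d=z["im"],z["d"]
    P=cloud(n,d); hsv=cv2.cvtColor(im,cv2.COLOR_BGR2HSV)
    m0=np.zeros(d.shape,bool); m0[roi[0]:roi[1],roi[2]:roi[3]]=1
    for nm,lo,hi in(("yellow",(22,140,120),(34,255,255)),("red",(0,180,60),(6,255,255))):
        m=(cv2.inRange(hsv,lo,hi)>0)&m0
        if nm=="red":m|=(cv2.inRange(hsv,(174,180,60),(180,255,255))>0)&m0
        if nm=="red": m&=(P[...,2]>70)
        q=P[m&(d>0)]
        v,u=np.nonzero(m)
        print(n,nm,len(q),u.mean().round(1),v.mean().round(1),np.median(q,0).round(1),np.percentile(q,[2,98],axis=0).round(1).tolist())
        c=q[:,:2]-q[:,:2].mean(0); w,V=np.linalg.eigh(c.T@c); print(" axis",V[:,1].round(3),np.ptp(c@V[:,1]).round(1), cv2.minAreaRect(np.c_[u,v].astype(np.float32)))
        if nm=="red":
            h=np.round(q[:,2]); print(" z hist",np.percentile(q[:,2],[50,80,95]))
            t=q[q[:,2]>np.percentile(q[:,2],95)-6]; r=cv2.minAreaRect(t[:,:2].astype(np.float32)); print(" toprect",r)
    m=m0&(d>0); q=P[m]
    print("table z",np.median(q[q[:,2]<8][:,2]))
    # sharpener silver plate : z 8..16
    s=m0&(d>0)&(hsv[...,1]<50)&(P[...,2]>6)&(P[...,2]<18); q=P[s]; r=cv2.minAreaRect(q[:,:2].astype(np.float32)); print("plate",len(q),r,np.median(q[:,2]))
```

```text
side yellow 104 307.9 173.9 [547.7  10.5 155. ] [[542.1, -8.0, 146.6], [556.5, 35.7, 160.2]]
 axis [0.033 0.999] 54.0 ((307.84613037109375, 173.76922607421875), (16.641006469726562, 6.656403064727783), 56.3099365234375)
side red 386 318.9 201.3 [554.3 -37.8 108.9] [[530.4, -74.0, 97.5], [578.4, 5.9, 116.8]]
 axis [-0.463  0.887] 96.3 ((317.988525390625, 199.32623291015625), (38.707305908203125, 14.818906784057617), 31.75948143005371)
 z hist [108.86063502 110.58358232 114.61319132]
 toprect ((554.9993896484375, -32.140411376953125), (32.6107292175293, 90.8213119506836), 18.25893211364746)
table z 0.08074850800470876
plate 581 ((632.6923217773438, 62.35746765136719), (268.54876708984375, 242.5223846435547), 19.339658737182617) 11.820002534034664
top yellow 130 268.0 157.6 [547.2  15.1 156.5] [[539.9, -7.9, 132.2], [554.9, 37.4, 161.3]]
 axis [0.22  0.976] 54.9 ((267.9922180175781, 157.62452697753906), (20.2729434967041, 6.237829208374023), 3.5763344764709473)
top red 361 293.6 159.2 [555.8 -48.6 109.2] [[528.7, -74.4, 81.3], [576.9, 5.2, 113.5]]
 axis [-0.353  0.935] 91.5 ((287.79730224609375, 161.7162322998047), (16.542333602905273, 38.3046875), 72.89727020263672)
 z hist [109.23810813 110.93215727 112.54365114]
 toprect ((553.2061157226562, -30.715015411376953), (31.41744613647461, 91.0320053100586), 17.63144302368164)
table z 0.2781113834263464
plate 531 ((542.4041137695312, 4.23583984375), (71.43922424316406, 199.76739501953125), 16.014915466308594) 12.41752368253649
```

Run:
```python
from h import *
print("hub",tri((311.1,186.7),(276.6,161.6)))
print("pin",tri((301.8,164.5),(252.8,158)))
print("grip_mid",tri((307.9,173.9),(268.0,157.6)))
# yellow ends: side (326..382 crop) 
print("end",tri((230+368/4.5,140+176/4.5),(190+441/5,120+191/5)))
print("start",tri((230+337/4.5,140+130/4.5),(190+338/5,120+187/5)))
z=np.load("pics/top_0.npz");P=cloud("top",z["d"])
print(P[150:172:1,244:290:3,2].round().astype(int))
print("tip",tri((230+357/4.5,140+322/4.5),(190+428/5,120+265/5)))
```

```text
hub (array([547.09383517,  -5.26105653, 127.76410733]), array([7.26998261]))
pin (array([549.22474289,  48.8855439 , 150.86222781]), array([2.85182128]))
grip_mid (array([549.19264742,  14.95367864, 150.71328994]), array([0.71923836]))
end (array([546.92792551,  -7.87701846, 155.33218161]), array([3.09495987]))
start (array([552.22396923,  38.17842041, 144.79507375]), array([3.23069284]))
[[  -3   -1   -4   -1   -3    3   -1    0    3   -1    1   -2   -2    1
     2    2]
 [   2   -4   -2    0   -1   -2    2    4    0   -3   -1    2   -1   -4
     0    2]
 [   2   -1    2    2    0 1057   -1    1   -1    2   -2    1   -1    2
     0  110]
 [   1   -1  150  152    4    4   -3   -1    0    0    0   -1   -2    0
   109  111]
 [  -1   -1  151  150   -1   -2   -3    0   -1    5    3   -2    2  110
   109  110]
 [   2    0  144  146   -2  157  153  154  156  156  157  156  105  108
   109  113]
 [   0    2  147  148  151  154  157  155  158  160  160  159  111  110
   112  113]
 [  -1    0  147  149  151  157  156  155  155  156  159  162  119  109
   110  112]
 [  -5    0  142  146  152  
[... 540 characters left out ...]
131  123  111
   109  110]
 [  87   90   94   97   99   99   15   14  119  122  132  133  123  109
   108  109]
 [  94   95   94   99   98   97   15    7  111  119  127  125  121  107
   110  110]
 [  94   97   99   99  103   98   12   13  110  116  122  122  117  107
  1057  101]
 [  97   96   99   96   98   97   11   11  108  115  119  118  114  109
   102    0]
 [  97  100  102   98  100  103   15   11  106  114  117  114  108  100
     4    2]
 [  97   98   99  102  101   98    9   12   99  109  112  112  101    1
    -1   -3]
 [ 101   97  100  102   98   98    9   13   11  111  111  100   14    8
     0   -3]]
tip (array([543.23395185,  -5.80524009,  41.34771713]), array([41.82756303]))
```

Run:
```python
from h import *
S=np.array([546.8,-3.2]);zp=144.5;th=np.deg2rad(83.4);a=np.array([np.cos(th),np.sin(th),0]);fold=0.12
S3=np.r_[S,zp];pin=S3+55*a; g=-np.cos(fold)*a+np.sin(fold)*np.array([0,0,1])
n=np.array([-a[1],a[0],0])
up=np.cross(n,g); up*=np.sign(up[2])
yaw=np.deg2rad(18);cx=np.array([np.cos(yaw),np.sin(yaw),0]);cy=np.array([-np.sin(yaw),np.cos(yaw),0])
C=np.r_[S,4.5]
for c,(r0,r1,c0,c1),f in(("side",(140,270,230,370),4.5),("top",(120,230,190,340),5)):
    im=cv2.imread(f"pics/{c}_0.png")[r0:r1,c0:c1]; im=cv2.resize(im,None,fx=f,fy=f,interpolation=cv2.INTER_CUBIC)
    def L(pts,col,cl=True):
        p=((proj(c,np.array(pts))-[c0,r0]+.5)*f).astype(np.int32); cv2.polylines(im,[p],cl,col,1,cv2.LINE_AA)
    K,k,R,t=cam(c); v=(-R.T@t)-pin; v/=np.linalg.norm(v); w=np.cross(v,g); w/=np.linalg.norm(w)
    L([pin+14*g+8*w,pin+60*g+8*w,pin+60*g-8*w,pin+14*g-8*w],(255,0,0))
    L([pin+9.5*n,pin-9.5*n],(0,255,0)); L([pin+9.5*n+[0,0,6],pin-9.5*n+[0,0,6]],(0,255,0))
    an=np.linspace(0,6.28,40); L([S3-[0,0,12]+13*np.array([np.cos(q),np.sin(q),0]) for q in an],(255,0,255))
    L([C+13*np.array([np.cos(q),np.sin(q),0])+[0,0,43-4.5] for q in an],(255,255,0))
    L([C+15.7*cx*s+cy*e+[0,0,105.5] for s,e in((-1,-78),(1,-78),(1,13),(-1,13))],(0,255,255))
    # sharpener plate with foot top below spindle
    O=np.r_[S,12]+cy*55
    L([O+35*cx*s+cy*e for s,e in((-1,-80),(1,-80),(1,50),(-1,50))],(0,0,0))
    cv2.imwrite(f"pics/ov_{c}.png",im)
```

```text
(no output)
```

View pics/ov_side.png

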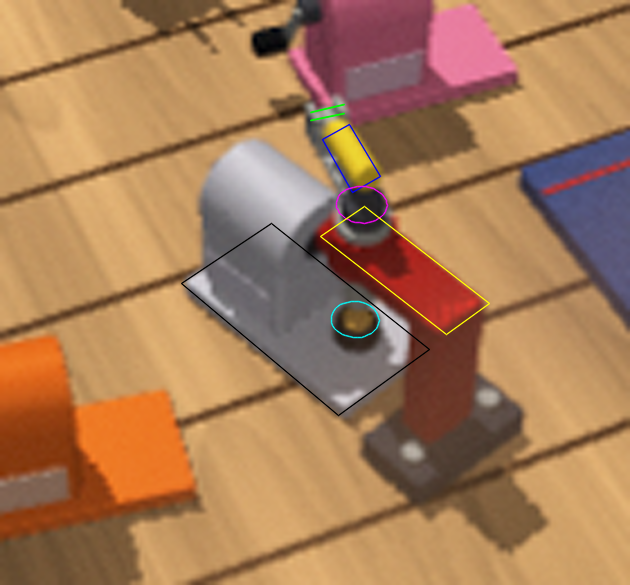

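View pics/ov_top.png

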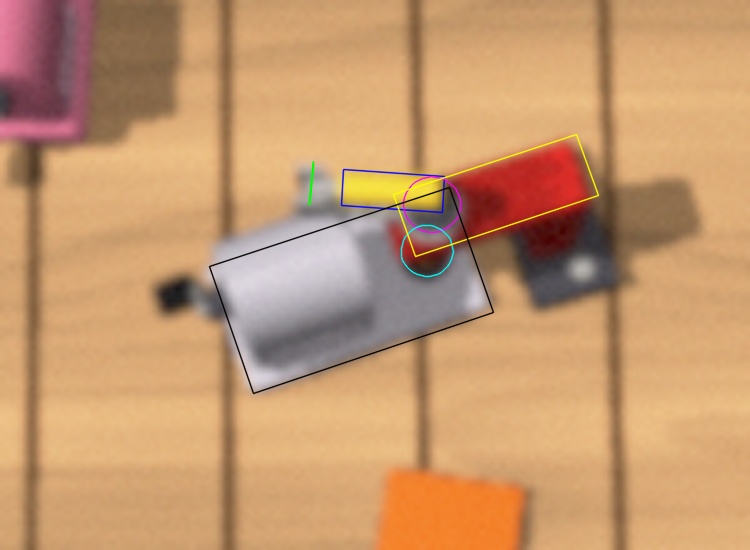

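```bash
cat >> h.py <<'E'
def rel(targets,obs=None):
    """targets: list of (xyz, roll,pitch,yaw) -> shares"""
    o=obs or ctrl.get_obs(); R0=Ro.from_euler("xyz",o["ee_rot"]); p=np.array(o["ee_pos"])
    out=[]
    for x,e in targets:
        s=R0.inv().apply(np.array(x)-p)/400; r=(R0.inv()*Ro.from_euler("xyz",e)).as_rotvec()/np.pi
        out.append(np.r_[s,r].round(4).tolist())
    return out
S=np.array([546.6,-3.4]);ZP=144.5
def st():
    o=ctrl.get_obs(); print("t",round(o["t"],2),"pos",o["ee_pos"].round(1),"rot",o["ee_rot"].round(3),"f",o["ft_force"].round(2),"w",round(o["gripper_width"],1),"j",o["joints"].round(2)); return o
E
python3 - <<'E'
from h import *
o=st()
for r in rel([((400,320,230),(np.pi,0,-1.05)),((548.6,12,215),(np.pi,0,-1.687))]): print(r)
E
```

```text
t 1.0 pos [257.2 624.1 231.3] rot [-3.142  0.    -0.391] f [-0.72 -0.12 -0.08] w 85.6 j [ 1.47  0.36  0.01 -0.   -1.22 -0.29]
[0.6198, 0.5669, 0.0032, -0.0, 0.0, 0.2098]
[1.2566, 1.1373, 0.0407, -0.0, 0.0, 0.4126]
```

Request:
step_arm --series '[-1, 0.62, 0.567, 0.003, 0, 0, 0.21, -1, 0.62, 0.567, 0.003, 0, 0, 0.21, -1, 0.62, 0.567, 0.003, 0, 0, 0.21, -1, 0.62, 0.567, 0.003, 0, 0, 0.21, -1, 0.62, 0.567, 0.003, 0, 0, 0.21, -1, 0.62, 0.567, 0.003, 0, 0, 0.21]' --grip_force 40

```text
t: 1.75
ee_pos: [400.8, 317.1, 230.6]
ee_rot: [-3.141, 0.0, -1.053]
ft_force: [-0.0, 1.2, 0.0]
gripper_width: 85.4
```

Run:
```python
from h import *
o=st()
for r in rel([((548.6,12,215),(np.pi,0,-1.687))]): print(r)
```

```text
t 1.75 pos [400.8 317.1 230.6] rot [-3.141  0.    -1.053] f [-0.02  1.17  0.05] w 85.4 j [ 1.05  0.09 -0.34 -0.   -1.14 -0.54]
[0.8457, 0.0567, 0.0387, -0.0002, 0.0002, 0.2019]
```

Request:
step_arm --series '[-1, 0.846, 0.057, 0.039, 0, 0, 0.202, -1, 0.846, 0.057, 0.039, 0, 0, 0.202, -1, 0.846, 0.057, 0.039, 0, 0, 0.202, -1, 0.846, 0.057, 0.039, 0, 0, 0.202, -1, 0.846, 0.057, 0.039, 0, 0, 0.202, -1, 0.846, 0.057, 0.039, 0, 0, 0.202, -1, 0.846, 0.057, 0.039, 0, 0, 0.202, -1, 0.846, 0.057, 0.039, 0, 0, 0.202]'

```text
t: 2.75
ee_pos: [548.4, 11.9, 214.9]
ee_rot: [-3.141, 0.001, -1.688]
ft_force: [-0.5, -0.5, 0.4]
gripper_width: 85.6
```

Run:
```python
from h import *
o=st()
for r in rel([((548.6,12,138),(np.pi,0,-1.687))]): print(r)
snap("1")
```

```text
t 2.75 pos [548.4  11.9 214.9] rot [-3.141e+00  1.000e-03 -1.688e+00] f [-0.51 -0.5   0.39] w 85.6 j [ 0.38  0.16 -0.29 -0.   -1.11 -0.5 ]
[-0.0001, -0.0004, 0.1922, -0.0001, 0.0002, -0.0002]
```

View pics/side_1.png

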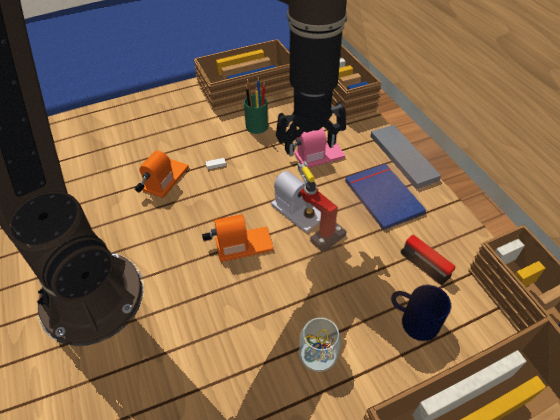

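The gripper is above the clamp, fingers at about (290,125) and (340,125), jaws across the crank arm. Next I'll descend and close.

Request:
step_arm --series '[-0.3, 0, 0, 0.1, 0, 0, 0, -0.3, 0, 0, 0.16, 0, 0, 0, -0.3, 0, 0, 0.192, 0, 0, 0, -0.3, 0, 0, 0.192, 0, 0, 0]' --grip_force 25

```text
t: 3.35
ee_pos: [548.1, 13.2, 138.0]
ee_rot: [3.141, 0.0, -1.685]
ft_force: [0.8, 0.3, 0.6]
gripper_width: 55.3
```

Run:
```python
from h import *
o=st()
snap("2")
a=cv2.imread("pics/side_2.png")[90:260,230:400]; cv2.imwrite("pics/c3.png",cv2.resize(a,None,fx=3.5,fy=3.5,interpolation=cv2.INTER_CUBIC))
```

```text
t 3.35 pos [548.1  13.2 138. ] rot [ 3.141  0.    -1.685] f [0.79 0.34 0.65] w 55.3 j [ 0.38  0.23 -0.4  -0.   -0.94 -0.5 ]
```

View pics/c3.png

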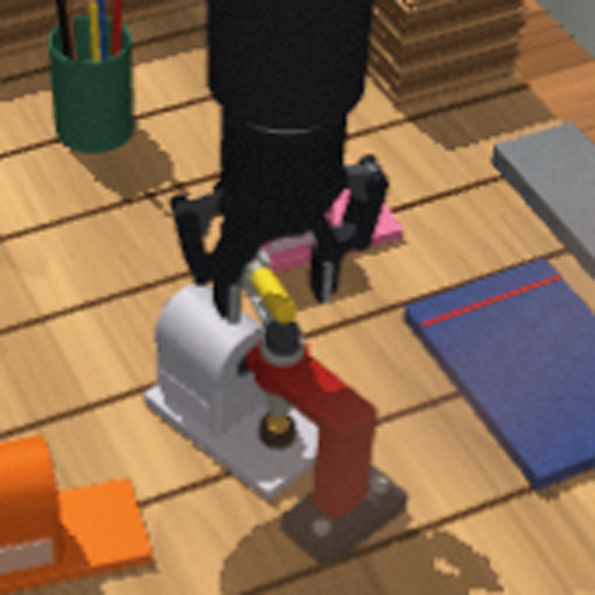

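The fingers straddle the yellow grip: crop (230,300) and (325,280), with the grip at (275,292). Closing now.

Request:
step_arm --series '[1, 0, 0, 0, 0, 0, 0, 1, 0, 0, 0, 0, 0, 0, 1, 0, 0, 0, 0, 0, 0, 1, 0, 0, 0, 0, 0, 0, 1, 0, 0, 0, 0, 0, 0, 1, 0, 0, 0, 0, 0, 0]' --grip_force 25

```text
t: 4.2
ee_pos: [548.7, 13.1, 139.2]
ee_rot: [-3.14, 0.001, -1.685]
ft_force: [-4.1, 1.6, 2.8]
gripper_width: 14.8
```

```bash
cat > arc.py <<'E'
from h import *
o=st()
p=o["ee_pos"]
# contact height offset h above TCP; pin model
th=np.deg2rad(83.4);a=np.array([np.cos(th),np.sin(th),0]);pin=np.r_[S,ZP]+55*a
f0=0.12
r=((pin-p)@a)/np.cos(f0); c0=pin+r*np.array([-np.cos(f0)*a[0],-np.cos(f0)*a[1],np.sin(f0)])
off=c0-p; print("r",r,"off",off)
T=[(pin+r*(-np.cos(f)*a+np.sin(f)*np.array([0,0,1]))-off,o["ee_rot"]) for f in np.arange(0.25,1.61,0.15)]
for q,x in zip(rel(T,o),T): print(q[:3],x[0].round(1))
E
python3 arc.py
```

```text
t 4.2 pos [548.7  13.1 139.2] rot [-3.140e+00  1.000e-03 -1.685e+00] f [-4.1   1.65  2.83] w 14.8 j [ 0.38  0.23 -0.39 -0.   -0.94 -0.5 ]
r 38.59841756246124 off [-0.2110101  0.0244147  9.9010048]
[-0.0023, -0.0, -0.0123] [548.8  14.1 144.1]
[-0.007, -0.0, -0.026] [549.   15.9 149.6]
[-0.0136, -0.0001, -0.0389] [549.4  18.5 154.8]
[-0.0221, -0.0001, -0.0506] [549.7  21.9 159.5]
[-0.0322, -0.0001, -0.0609] [550.2  25.9 163.6]
[-0.0437, -0.0001, -0.0696] [550.7  30.5 167.1]
[-0.0565, -0.0001, -0.0765] [551.3  35.5 169.8]
[-0.0701, -0.0002, -0.0813] [551.9  41.  171.8]
[-0.0843, -0.0002, -0.0841] [552.6  46.6 172.9]
[-0.0987, -0.0002, -0.0848] [553.3  52.3 173.2]
```

Request:
step_arm --series '[1, -0.002, 0, -0.012, 0, 0, 0, 1, -0.007, 0, -0.026, 0, 0, 0, 1, -0.0136, 0, -0.039, 0, 0, 0, 1, -0.022, 0, -0.0506, 0, 0, 0, 1, -0.022, 0, -0.0506, 0, 0, 0]' --grip_force 25

```text
t: 4.82
ee_pos: [549.4, 22.1, 159.7]
ee_rot: [-3.141, 0.001, -1.685]
ft_force: [-3.9, 2.0, -2.8]
gripper_width: 14.6
```

Run:
```python
from h import *
o=st()
snap("3")
a=cv2.imread("pics/side_3.png")[90:260,230:400]; cv2.imwrite("pics/c4.png",cv2.resize(a,None,fx=3.5,fy=3.5,interpolation=cv2.INTER_CUBIC))
```

```text
t 4.83 pos [549.4  22.1 159.7] rot [-3.141e+00  1.000e-03 -1.685e+00] f [-3.87  1.96 -2.8 ] w 14.6 j [ 0.4   0.21 -0.37 -0.   -0.99 -0.51]
```

View pics/c4.png

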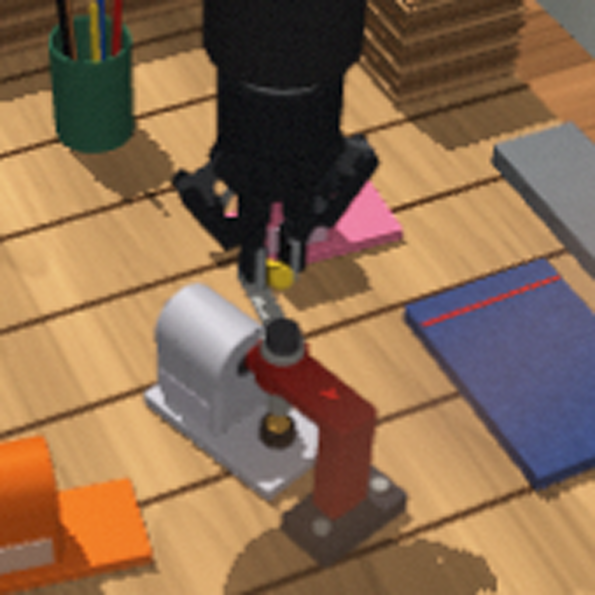

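The grip is coming up between the fingers, its end now showing at crop (282,273). Carrying on along the arc.

Run:
```python
from h import *
o=ctrl.get_obs()
X=[(549.8,25.9,163.6),(550.3,30.5,167.1),(551.,35.5,169.8),(551.6,41.,171.8),(552.3,46.6,172.9),(553,52.3,173.2),(553,53,173.2)]
for q in rel([(x,o["ee_rot"]) for x in X],o): print(q[:3])
```

```text
[-0.0096, 0.0003, -0.0099]
[-0.0212, 0.0003, -0.0187]
[-0.0339, -0.0, -0.0254]
[-0.0477, 0.0001, -0.0304]
[-0.0618, -0.0001, -0.0331]
[-0.0762, -0.0002, -0.0338]
[-0.0779, 0.0, -0.0338]
```

Request:
step_arm --series '[1, -0.0096, 0, -0.0099, 0, 0, 0, 1, -0.0212, 0, -0.0187, 0, 0, 0, 1, -0.0339, 0, -0.0254, 0, 0, 0, 1, -0.0477, 0, -0.0304, 0, 0, 0, 1, -0.0618, 0, -0.0331, 0, 0, 0, 1, -0.0762, 0, -0.0338, 0, 0, 0, 1, -0.0779, 0, -0.0338, 0, 0, 0, 1, -0.0779, 0, -0.0338, 0, 0, 0]' --grip_force 25

```text
t: 5.92
ee_pos: [552.5, 52.5, 174.1]
ee_rot: [-3.141, 0.0, -1.685]
ft_force: [-7.1, -4.4, 3.3]
gripper_width: 13.0
```

Run:
```python
from h import *
o=st()
snap("4")
a=cv2.imread("pics/side_4.png")[90:260,230:400]; cv2.imwrite("pics/c5.png",cv2.resize(a,None,fx=3.5,fy=3.5,interpolation=cv2.INTER_CUBIC))
```

```text
t 5.92 pos [552.5  52.5 174.1] rot [-3.141  0.    -1.685] f [-7.11 -4.42  3.26] w 13.0 j [ 0.45  0.21 -0.34  0.   -1.03 -0.56]
```

View pics/c5.png

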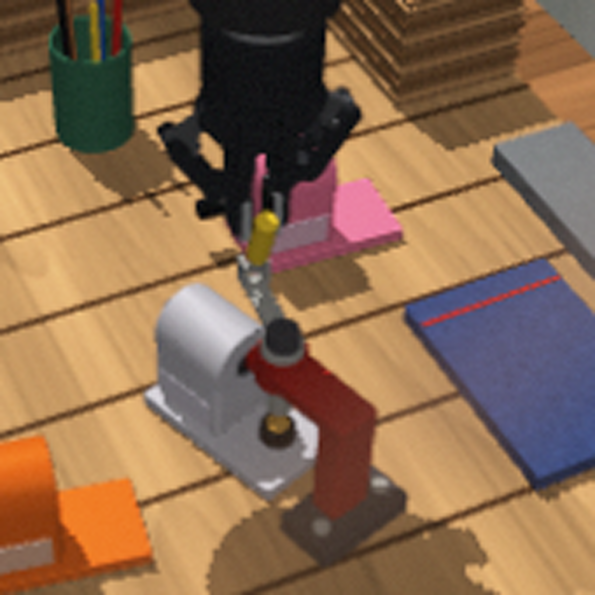

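```bash
cat > foldfit.py <<'E'
from h import *
import sys
def ends(tag,thdeg):
    th=np.deg2rad(thdeg);a=np.array([np.cos(th),np.sin(th),0]);pin=np.r_[S,ZP]+55*a
    z=np.load(f"pics/side_{tag}.npz");im=z["im"];hsv=cv2.cvtColor(im,cv2.COLOR_BGR2HSV)
    m=cv2.inRange(hsv,(22,130,90),(34,255,255)); m[:140]=0;m[230:]=0;m[:,:270]=0;m[:,:345]&=255;m[:,345:]=0
    v,u=np.nonzero(m); print("yellow",len(u),u.mean(),v.mean(),u.min(),u.max(),v.min(),v.max())
    P=cloud("side",z["d"])[m>0]; P=P[np.abs(P[:,2]-170)<60]; print("cloud med",np.median(P,0).round(1)); 
    c=np.c_[u,v]-[u.mean(),v.mean()]; w,V=np.linalg.eigh(c.T@c); print("im dir",V[:,1]*np.sign(-V[1,1]))
    for f in(1.1,1.2,1.3,1.4,1.5,1.57,1.6):
        g=-np.cos(f)*a+np.sin(f)*np.array([0,0,1]); q=proj("side",[pin+14*g,pin+60*g,pin]); d=q[1]-q[0]; print(f,q.round(1).tolist(),(d/np.linalg.norm(d)).round(3))
ends(sys.argv[1],float(sys.argv[2]))
E
python3 foldfit.py 4 83.4
python3 - <<'E'
import cv2
a=cv2.imread("pics/side_4.png")[140:200,275:335]; cv2.imwrite("pics/c6.png",cv2.resize(a,None,fx=10,fy=10,interpolation=cv2.INTER_NEAREST))
E
```

```text
yellow 89 304.60674157303373 157.22471910112358 301 309 150 165
cloud med [549.2  34.1 189.4]
im dir [ 0.28776169 -0.95770205]
1.1 [[303.3, 163.5], [306.8, 156.2], [302.2, 165.6]] [ 0.442 -0.897]
1.2 [[303.1, 162.9], [306.1, 153.8], [302.2, 165.6]] [ 0.311 -0.951]
1.3 [[302.9, 162.4], [305.3, 151.6], [302.2, 165.6]] [ 0.211 -0.977]
1.4 [[302.7, 161.9], [304.4, 149.5], [302.2, 165.6]] [ 0.135 -0.991]
1.5 [[302.5, 161.5], [303.6, 147.6], [302.2, 165.6]] [ 0.074 -0.997]
1.57 [[302.4, 161.2], [303.0, 146.3], [302.2, 165.6]] [ 0.038 -0.999]
1.6 [[302.3, 161.1], [302.7, 145.8], [302.2, 165.6]] [ 0.024 -1.   ]
```

View pics/c6.png

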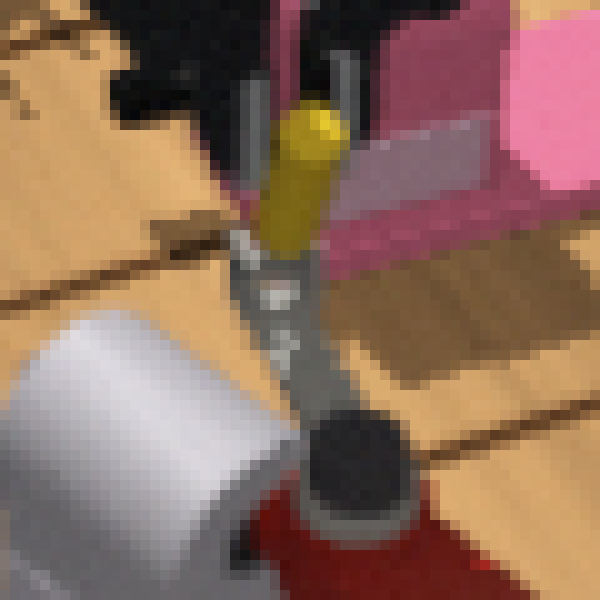

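The pads slipped and the grip stands at only about 1.2 rad. It's now at the pad edge, with its top end at (306,152) in the side view. I'll open, re-centre on the grip and take it again more firmly.

Run:
```python
from h import *
o=ctrl.get_obs()
X=[(552.5,52.5,174),(550,37,172),(550,36.5,166)]
for q in rel([(x,(np.pi,0,-1.687)) for x in X],o): print(q[:6])
```

```text
[-0.0001, 0.0001, 0.0004, -0.0002, 0.0, 0.0005]
[0.0391, 0.0019, 0.0053, -0.0002, 0.0, 0.0005]
[0.0404, 0.0018, 0.0203, -0.0002, 0.0, 0.0005]
```

Request:
step_arm --series '[0, 0, 0, 0, 0, 0, 0, 0, 0, 0, 0, 0, 0, 0, 0, 0, 0, 0, 0, 0, 0, 0, 0.039, 0.002, 0.005, 0, 0, 0, 0, 0.04, 0.002, 0.02, 0, 0, 0, 0, 0.04, 0.002, 0.02, 0, 0, 0]'

```text
t: 6.78
ee_pos: [549.6, 36.2, 165.5]
ee_rot: [3.141, -0.0, -1.686]
ft_force: [-0.7, 0.1, 0.2]
gripper_width: 42.5
```

```bash
python3 - <<'E'
from h import *
o=st()
snap("5")
a=cv2.imread("pics/side_5.png")[140:200,270:350]; cv2.imwrite("pics/c7.png",cv2.resize(a,None,fx=8,fy=8,interpolation=cv2.INTER_CUBIC))
E
python3 foldfit.py 5 83.4|head -3
```

```text
t 6.78 pos [549.6  36.2 165.5] rot [ 3.141 -0.    -1.686] f [-0.68  0.14  0.22] w 42.5 j [ 0.42  0.21 -0.36  0.   -1.01 -0.54]
yellow 82 304.4268292682927 157.70731707317074 301 308 151 165
cloud med [548.7  33.7 188.4]
im dir [ 0.24615259 -0.96923109]
```

View pics/c7.png

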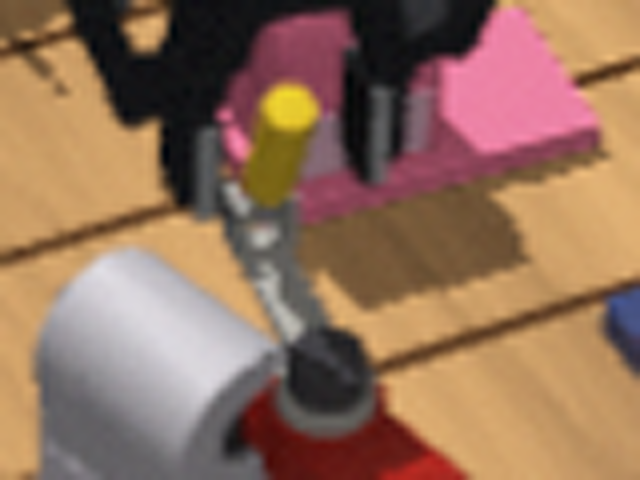

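The open fingers straddle the grip, crop (205,175) and (378,135), with the grip standing between at (280,145). Closing and pushing outward.

Request:
step_arm --series '[1, 0, 0, 0, 0, 0, 0, 1, 0, 0, 0, 0, 0, 0, 1, 0, 0, 0, 0, 0, 0, 1, 0, 0, 0, 0, 0, 0]' --grip_force 50

```text
t: 7.38
ee_pos: [550.2, 36.7, 166.3]
ee_rot: [-3.14, 0.0, -1.685]
ft_force: [-0.2, 0.3, 2.0]
gripper_width: 14.7
```

Run:
```python
from h import *
o=st()
X=[(550.,42,167),(550.7,47,168),(551.2,52,168.5),(551.5,54,168.5)]
for q in rel([(x,(np.pi,0,-1.687)) for x in X],o): print(q[:6])
```

```text
t 7.38 pos [550.2  36.7 166.3] rot [-3.14   0.    -1.685] f [-0.23  0.28  1.98] w 14.7 j [ 0.42  0.21 -0.36  0.   -1.01 -0.54]
[-0.0132, 0.002, -0.0019, -0.0004, 0.0, 0.0006]
[-0.0258, 0.0017, -0.0044, -0.0004, 0.0, 0.0006]
[-0.0384, 0.0019, -0.0056, -0.0004, 0.0, 0.0006]
[-0.0435, 0.0017, -0.0056, -0.0004, 0.0, 0.0006]
```

Request:
step_arm --series '[1, -0.013, 0, -0.002, 0, 0, 0, 1, -0.026, 0, -0.004, 0, 0, 0, 1, -0.038, 0, -0.005, 0, 0, 0, 1, -0.044, 0, -0.005, 0, 0, 0, 1, -0.044, 0, -0.005, 0, 0, 0]' --grip_force 50

```text
t: 8.0
ee_pos: [551.6, 51.8, 168.4]
ee_rot: [3.141, -0.004, -1.685]
ft_force: [0.8, -10.4, 2.9]
gripper_width: 14.7
```

```bash
python3 - <<'E'
from h import *
o=st()
snap("6")
a=cv2.imread("pics/side_6.png")[140:200,270:350]; cv2.imwrite("pics/c8.png",cv2.resize(a,None,fx=8,fy=8,interpolation=cv2.INTER_CUBIC))
E
python3 foldfit.py 6 83.4|head -3
```

```text
t 8.0 pos [551.6  51.8 168.4] rot [ 3.141 -0.004 -1.685] f [  0.84 -10.36   2.9 ] w 14.7 j [ 0.45  0.21 -0.35  0.   -1.01 -0.57]
yellow 90 303.4888888888889 153.76666666666668 300 307 146 163
cloud med [551.3  43.3 191.5]
im dir [ 0.08596324 -0.99629831]
```

View pics/c8.png

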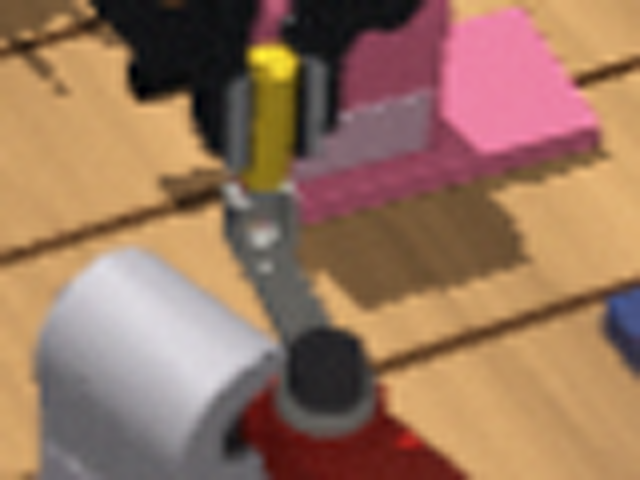

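The grip stands upright against its stop: image direction matches a fold of about 1.5, top end at (303,146), with 10 N of radial reaction. Next is winding. I'll compute circle steps and keep the tool orientation fixed, since the sleeve spins.

```bash
cat > wind.py <<'E'
from h import *
import sys
# args: n steps, step rad, command radius
n=int(sys.argv[1]);d=float(sys.argv[2]);rc=float(sys.argv[3]); last=float(sys.argv[4]) if len(sys.argv)>4 else None
o=ctrl.get_obs();p=o["ee_pos"];v=p[:2]-S;ph=np.arctan2(v[1],v[0]);f=o["ft_force"]
er=v/np.linalg.norm(v);et=np.array([er[1],-er[0]])
print("t %.2f phi %.3f turned %.3f r %.1f z %.1f | push %.2f radial %.2f fz %.2f w %.1f"%(o["t"],ph,np.arctan2(55.2,5)-ph,np.linalg.norm(v),p[2],-f[:2]@et,f[:2]@er,f[2],o["gripper_width"]))
b=ph if last is None else last
T=[]
for i in range(1,n+1):
    q=b-d*i; T.append(((S[0]+rc*np.cos(q),S[1]+rc*np.sin(q),168.4),(np.pi,0,-1.686)))
for r in rel(T,o): print([round(float(x),4) for x in r[:3]],[round(float(x),4) for x in r[3:]])
print("last cmd phi %.3f"%q)
E
python3 wind.py 4 0.05 56.5
```

```text
t 8.10 phi 1.480 turned 0.000 r 55.4 z 168.4 | push -0.78 radial -10.42 fz 1.74 w 15.0
[-0.0027, -0.007, -0.0001] [0.0001, -0.0013, 0.0002]
[-0.0024, -0.014, -0.0001] [0.0001, -0.0013, 0.0002]
[-0.0016, -0.0211, -0.0001] [0.0001, -0.0013, 0.0002]
[-0.0006, -0.0281, -0.0001] [0.0001, -0.0013, 0.0002]
last cmd phi 1.280
```

Request:
step_arm --series '[1, -0.0027, -0.007, 0, 0, 0, 0, 1, -0.0024, -0.014, 0, 0, 0, 0, 1, -0.0016, -0.0211, 0, 0, 0, 0, 1, -0.0006, -0.0281, 0, 0, 0, 0]' --grip_force 50

```text
t: 8.6
ee_pos: [560.2, 49.7, 168.2]
ee_rot: [3.137, -0.006, -1.686]
ft_force: [-10.0, -1.7, 8.4]
gripper_width: 14.9
```

```bash
python3 wind.py 4 0.05 56.5 1.28
```

```text
t 8.60 phi 1.320 turned 0.160 r 54.8 z 168.2 | push 9.27 radial -4.11 fz 8.35 w 14.9
[-0.002, -0.0131, -0.0007] [0.0016, -0.002, 0.0]
[-0.0003, -0.0199, -0.0007] [0.0016, -0.002, 0.0]
[0.0018, -0.0267, -0.0007] [0.0016, -0.002, 0.0]
[0.0043, -0.0333, -0.0007] [0.0016, -0.002, 0.0]
last cmd phi 1.080
```

Request:
step_arm --series '[1, -0.002, -0.0131, -0.001, 0, 0, 0, 1, -0.0003, -0.0199, -0.002, 0, 0, 0, 1, 0.0018, -0.0267, -0.002, 0, 0, 0, 1, 0.0043, -0.0333, -0.002, 0, 0, 0]' --grip_force 50

```text
t: 9.1
ee_pos: [570.5, 46.0, 168.3]
ee_rot: [3.132, -0.008, -1.686]
ft_force: [-10.4, 1.6, 4.7]
gripper_width: 14.9
```

```bash
sed -i 's/168.4)/168.9)/' wind.py; python3 wind.py 4 0.05 56.5 1.08
```

```text
t 9.10 phi 1.120 turned 0.360 r 54.9 z 168.3 | push 10.03 radial -3.13 fz 4.75 w 14.9
[0.001, -0.0131, -0.0017] [0.0032, -0.0024, -0.0002]
[0.0041, -0.0195, -0.0017] [0.0032, -0.0024, -0.0002]
[0.0075, -0.0257, -0.0018] [0.0032, -0.0024, -0.0002]
[0.0112, -0.0317, -0.0018] [0.0032, -0.0024, -0.0002]
last cmd phi 0.880
```

Request:
step_arm --series '[1, 0.001, -0.0131, -0.0017, 0.003, -0.002, 0, 1, 0.0041, -0.0195, -0.0017, 0.003, -0.002, 0, 1, 0.0075, -0.0257, -0.0018, 0.003, -0.002, 0, 1, 0.0112, -0.0317, -0.0018, 0.003, -0.002, 0]' --grip_force 50

```text
t: 9.6
ee_pos: [580.2, 40.3, 168.3]
ee_rot: [3.136, -0.002, -1.687]
ft_force: [-9.3, 3.8, 4.3]
gripper_width: 14.7
```

```bash
python3 wind.py 4 0.05 56.5 0.88
```

```text
t 9.60 phi 0.916 turned 0.565 r 55.1 z 168.3 | push 9.69 radial -2.60 fz 4.28 w 14.7
[0.0036, -0.0119, -0.0015] [0.0016, -0.0006, -0.0003]
[0.0078, -0.0175, -0.0015] [0.0016, -0.0006, -0.0003]
[0.0124, -0.0229, -0.0016] [0.0016, -0.0006, -0.0003]
[0.0172, -0.0281, -0.0016] [0.0016, -0.0006, -0.0003]
last cmd phi 0.680
```

Free-running push is about 9.7 N. Touching becomes possible from here.

Request:
step_arm --series '[1, 0.0036, -0.0119, -0.0015, 0.0016, 0, 0, 1, 0.0078, -0.0175, -0.0015, 0.0016, 0, 0, 1, 0.0124, -0.0229, -0.0016, 0.0016, 0, 0, 1, 0.0172, -0.0281, -0.0016, 0.0016, 0, 0]' --grip_force 50

```text
t: 10.1
ee_pos: [588.5, 32.7, 168.4]
ee_rot: [3.138, -0.002, -1.687]
ft_force: [-7.5, 6.0, 4.4]
gripper_width: 14.4
```

```bash
python3 wind.py 4 0.05 56.5 0.68
```

```text
t 10.10 phi 0.712 turned 0.768 r 55.3 z 168.4 | push 9.48 radial -1.76 fz 4.36 w 14.4
[0.006, -0.0102, -0.0014] [0.0012, -0.0006, -0.0003]
[0.0113, -0.0149, -0.0014] [0.0012, -0.0006, -0.0003]
[0.0168, -0.0193, -0.0014] [0.0012, -0.0006, -0.0003]
[0.0226, -0.0234, -0.0014] [0.0012, -0.0006, -0.0003]
last cmd phi 0.480
```

Request:
step_arm --series '[1, 0.006, -0.0102, -0.0014, 0.001, 0, 0, 1, 0.0113, -0.0149, -0.0014, 0.001, 0, 0, 1, 0.0168, -0.0193, -0.0014, 0.001, 0, 0, 1, 0.0226, -0.0234, -0.0014, 0.001, 0, 0]' --grip_force 65

```text
t: 10.6
ee_pos: [595.0, 23.7, 168.4]
ee_rot: [3.138, -0.001, -1.687]
ft_force: [-6.8, 7.3, 3.5]
gripper_width: 14.3
```

```bash
python3 wind.py 4 0.05 56.5 0.48;  python3 - <<'E'
from h import *
snap("7")
a=cv2.imread("pics/side_7.png")[130:250,250:390]; cv2.imwrite("pics/c9.png",cv2.resize(a,None,fx=5,fy=5,interpolation=cv2.INTER_CUBIC))
E
```

```text
t 10.60 phi 0.510 turned 0.970 r 55.5 z 168.4 | push 9.65 radial -2.37 fz 3.49 w 14.3
[0.008, -0.0083, -0.0012] [0.0012, -0.0004, -0.0003]
[0.0141, -0.0118, -0.0012] [0.0012, -0.0004, -0.0003]
[0.0204, -0.015, -0.0012] [0.0012, -0.0004, -0.0003]
[0.0268, -0.0179, -0.0012] [0.0012, -0.0004, -0.0003]
last cmd phi 0.280
```

View pics/c9.png

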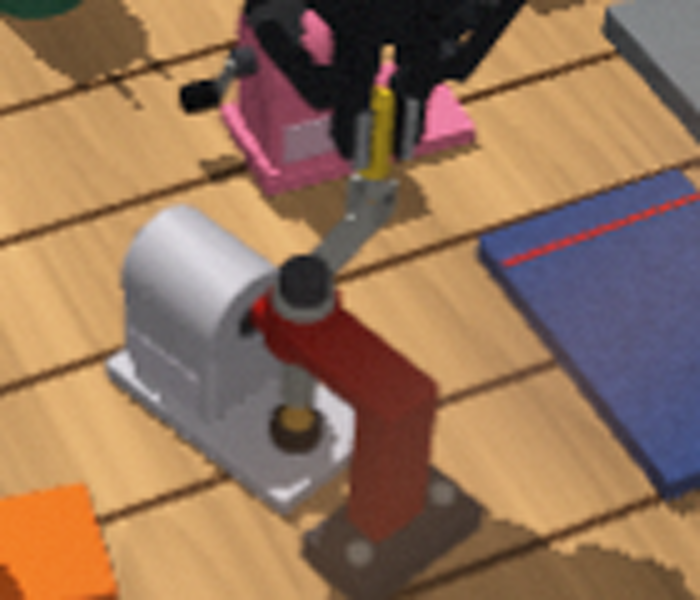

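The crank arm has swung round, the grip is upright between the pads at crop (382,130), and the tip at (296,430) is getting close to the foot.

Request:
step_arm --series '[1, 0.008, -0.0083, -0.0012, 0.001, 0, 0, 1, 0.0141, -0.0118, -0.0012, 0.001, 0, 0, 1, 0.0204, -0.015, -0.0012, 0.001, 0, 0, 1, 0.0268, -0.0179, -0.0012, 0.001, 0, 0]' --grip_force 65

```text
t: 11.2
ee_pos: [599.7, 13.2, 168.4]
ee_rot: [3.138, -0.001, -1.687]
ft_force: [-6.2, 8.3, 3.9]
gripper_width: 14.5
```

```bash
python3 wind.py 3 0.05 56.5 0.28
```

```text
t 11.20 phi 0.303 turned 1.178 r 55.6 z 168.4 | push 9.75 radial -3.48 fz 3.87 w 14.5
[0.0087, -0.0058, -0.0012] [0.001, -0.0002, -0.0002]
[0.0154, -0.008, -0.0012] [0.001, -0.0002, -0.0002]
[0.0222, -0.0099, -0.0012] [0.001, -0.0002, -0.0002]
last cmd phi 0.130
```

Request:
step_arm --series '[1, 0.0087, -0.0058, -0.0012, 0.001, 0, 0, 1, 0.0154, -0.008, -0.0012, 0.001, 0, 0, 1, 0.0222, -0.0099, -0.0012, 0.001, 0, 0]' --grip_force 65

```text
t: 11.58
ee_pos: [601.8, 5.6, 168.5]
ee_rot: [3.14, 0.001, -1.686]
ft_force: [-4.9, 7.9, 2.9]
gripper_width: 14.4
```

```bash
python3 wind.py 3 0.05 56.3 0.13
```

```text
t 11.57 phi 0.161 turned 1.319 r 55.9 z 168.5 | push 8.57 radial -3.52 fz 2.86 w 14.4
[0.0108, -0.0036, -0.0011] [0.0005, 0.0004, -0.0001]
[0.0177, -0.0048, -0.0011] [0.0005, 0.0004, -0.0001]
[0.0247, -0.0057, -0.0011] [0.0005, 0.0004, -0.0001]
last cmd phi -0.020
```

Request:
step_arm --series '[1, 0.0108, -0.0036, -0.0011, 0, 0, 0, 1, 0.0177, -0.0048, -0.0011, 0, 0, 0, 1, 0.0247, -0.0057, -0.0011, 0, 0, 0]' --grip_force 65

```text
t: 11.95
ee_pos: [602.4, -2.7, 168.5]
ee_rot: [3.139, 0.003, -1.686]
ft_force: [-2.4, 9.4, 1.5]
gripper_width: 14.5
```

```bash
python3 wind.py 3 0.05 56.3 -0.02
```

```text
t 11.95 phi 0.012 turned 1.469 r 55.8 z 168.5 | push 9.47 radial -2.26 fz 1.50 w 14.5
[0.0113, -0.0022, -0.001] [0.0008, 0.001, -0.0]
[0.0183, -0.0024, -0.001] [0.0008, 0.001, -0.0]
[0.0254, -0.0022, -0.0011] [0.0008, 0.001, -0.0]
last cmd phi -0.170
```

Request:
step_arm --series '[1, 0.0113, -0.0022, -0.001, 0, 0.001, 0, 1, 0.0183, -0.0024, -0.001, 0, 0.001, 0, 1, 0.0254, -0.0022, -0.0011, 0, 0.001, 0]' --grip_force 65

```text
t: 12.32
ee_pos: [601.9, -10.7, 168.5]
ee_rot: [3.138, 0.003, -1.686]
ft_force: [-2.0, 12.1, 1.3]
gripper_width: 14.2
```

```bash
python3 wind.py 3 0.05 56.3 -0.17
```

```text
t 12.32 phi -0.131 turned 1.612 r 55.7 z 168.5 | push 11.76 radial -3.59 fz 1.27 w 14.2
[0.0125, -0.0007, -0.001] [0.001, 0.0009, 0.0001]
[0.0195, 0.0003, -0.001] [0.001, 0.0009, 0.0001]
[0.0264, 0.0015, -0.0011] [0.001, 0.0009, 0.0001]
last cmd phi -0.320
```

The push is rising to 11.8 N against about 9.5 N free, so the tip has probably touched. Smaller steps from here.

Request:
step_arm --series '[1, 0.0125, -0.0007, -0.001, 0, 0.001, 0, 1, 0.0195, 0.0003, -0.001, 0, 0.001, 0]' --grip_force 65

```text
t: 12.58
ee_pos: [600.9, -15.7, 168.5]
ee_rot: [3.138, 0.003, -1.685]
ft_force: [-0.8, 13.3, 0.7]
gripper_width: 14.1
```

```bash
python3 wind.py 2 0.05 56.3 -0.27
```

```text
t 12.57 phi -0.222 turned 1.703 r 55.7 z 168.5 | push 12.84 radial -3.68 fz 0.74 w 14.1
[0.0137, 0.0006, -0.0011] [0.001, 0.001, 0.0003]
[0.0206, 0.0022, -0.0011] [0.001, 0.001, 0.0003]
last cmd phi -0.370
```

Request:
step_arm --series '[1, 0.0137, 0.0006, -0.001, 0, 0.001, 0, 1, 0.0206, 0.0022, -0.001, 0, 0.001, 0]' --grip_force 65

```text
t: 12.82
ee_pos: [599.5, -20.5, 168.5]
ee_rot: [3.139, 0.004, -1.684]
ft_force: [-0.0, 15.0, 0.9]
gripper_width: 14.5
```

```bash
python3 wind.py 2 0.03 56.3 -0.37
```

```text
t 12.82 phi -0.313 turned 1.793 r 55.6 z 168.5 | push 14.27 radial -4.62 fz 0.86 w 14.5
[0.0123, 0.0013, -0.001] [0.0008, 0.0014, 0.0005]
[0.0163, 0.0026, -0.001] [0.0008, 0.0014, 0.0005]
last cmd phi -0.430
```

Request:
step_arm --series '[1, 0.0123, 0.0013, -0.001, 0, 0.001, 0, 1, 0.0163, 0.0026, -0.001, 0, 0.001, 0]' --grip_force 65

```text
t: 13.08
ee_pos: [598.5, -23.2, 168.5]
ee_rot: [3.141, 0.006, -1.684]
ft_force: [0.8, 17.2, -0.6]
gripper_width: 14.6
```

```bash
python3 wind.py 1 0.03 56.3 -0.43; python3 wind.py 1 0.03 56.3 -0.43|head -1
```

```text
t 13.07 phi -0.365 turned 1.845 r 55.6 z 168.5 | push 16.36 radial -5.43 fz -0.63 w 14.6
[0.0132, 0.0022, -0.001] [0.0003, 0.0019, 0.0007]
last cmd phi -0.460
t 13.07 phi -0.365 turned 1.845 r 55.6 z 168.5 | push 16.36 radial -5.43 fz -0.63 w 14.6
```

Push is +6.8 N over free, with touch estimated about 0.33 rad ago. I'll stop winding, relax the tool in place and then open.

Request:
step_arm --series '[1, 0, 0, 0, 0, 0, 0, 1, 0, 0, 0, 0, 0, 0]'

```text
t: 13.32
ee_pos: [598.6, -22.4, 168.5]
ee_rot: [3.141, 0.007, -1.683]
ft_force: [-0.4, 6.3, 2.6]
gripper_width: 14.4
```

```bash
python3 wind.py 1 0.0 56.3|head -1;python3 - <<'E'
from h import *
snap("8")
a=cv2.imread("pics/side_8.png")[130:250,250:390]; cv2.imwrite("pics/c10.png",cv2.resize(a,None,fx=5,fy=5,interpolation=cv2.INTER_CUBIC))
E
```

```text
t 13.32 phi -0.350 turned 1.830 r 55.4 z 168.5 | push 5.81 radial -2.52 fz 2.60 w 14.4
```

View pics/c10.png

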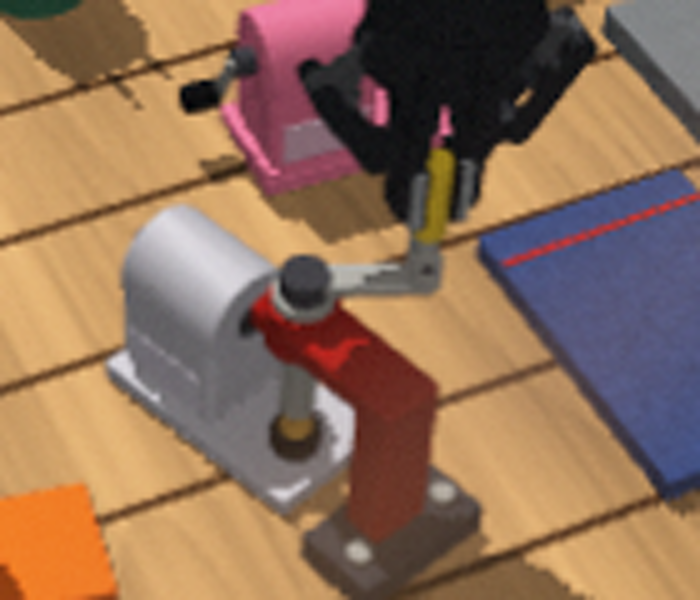

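The tip sits on the foot at crop (296,435), and the grip is upright at (440,195). Releasing and lifting.

Request:
step_arm --series '[0.1, 0, 0, 0, 0, 0, 0, 0.1, 0, 0, 0, 0, 0, 0, 0.1, 0, 0, 0, 0, 0, 0, 0.1, 0, 0, -0.05, 0, 0, 0, 0.1, 0, 0, -0.15, 0, 0, 0, 0.1, 0, 0, -0.25, 0, 0, 0, 0.1, 0, 0, -0.25, 0, 0, 0]'

```text
t: 14.3
ee_pos: [600.3, -23.3, 272.3]
ee_rot: [-3.136, 0.008, -1.684]
ft_force: [-0.0, 0.2, -0.8]
gripper_width: 38.6
```

Run:
```python
from h import *
st()
snap("9")
a=cv2.imread("pics/side_9.png")[130:250,250:390]; cv2.imwrite("pics/c11.png",cv2.resize(a,None,fx=5,fy=5,interpolation=cv2.INTER_CUBIC))
z0=np.load("pics/side_0.npz")["im"];z1=np.load("pics/side_9.npz")["im"]
# shift of sharpener, mug, jar, tin patches
for nm,(x,y,w,h) in dict(sharp=(275,180,30,45),foot=(280,205,25,22),mug=(385,280,70,65),jar=(295,315,50,60),tin=(242,82,28,54)).items():
    t=z0[y:y+h,x:x+w]; s=z1[y-6:y+h+6,x-6:x+w+6]; r=cv2.matchTemplate(s,t,cv2.TM_CCOEFF_NORMED); _,m,_,l=cv2.minMaxLoc(r); print(nm,round(m,3),l[0]-6,l[1]-6)
hsv=cv2.cvtColor(z1,cv2.COLOR_BGR2HSV);m=cv2.inRange(hsv,(22,130,90),(34,255,255));m[:150]=0;m[200:]=0;m[:,:320]=0;m[:,350:]=0
v,u=np.nonzero(m);print(u.min(),u.max(),v.min(),v.max());c=np.c_[u,v]-[u.mean(),v.mean()];w,V=np.linalg.eigh(c.T@c);print("dir",V[:,1]*np.sign(-V[1,1]))
for ph in(-.33,-.36):
  a=np.array([np.cos(ph),np.sin(ph),0]);pin=np.r_[S,ZP]+55*a
  for f in(1.3,1.4,1.5,1.57):
    g=-np.cos(f)*a+np.sin(f)*np.array([0,0,1]);q=proj("side",[pin+14*g,pin+60*g]);d=q[1]-q[0];print(ph,f,q.round(1).tolist(),(d/np.linalg.norm(d)).round(3))
```

```text
t 14.3 pos [600.3 -23.3 272.3] rot [-3.136  0.008 -1.684] f [-0.02  0.18 -0.77] w 38.6 j [ 0.28  0.21 -0.1  -0.01 -1.25 -0.39]
sharp 0.991 0 0
foot 0.964 0 0
mug 0.904 0 0
jar 0.765 0 0
tin 0.998 0 0
333 340 160 178
dir [ 0.12496407 -0.99216127]
-0.33 1.3 [[332.7, 175.8], [328.7, 161.8]] [-0.276 -0.961]
-0.33 1.4 [[333.3, 175.7], [331.4, 161.2]] [-0.133 -0.991]
-0.33 1.5 [[333.9, 175.6], [334.1, 160.8]] [ 0.01 -1.  ]
-0.33 1.57 [[334.3, 175.5], [336.0, 160.6]] [ 0.108 -0.994]
-0.36 1.3 [[332.8, 176.3], [328.8, 162.2]] [-0.275 -0.961]
-0.36 1.4 [[333.4, 176.1], [331.4, 161.6]] [-0.133 -0.991]
-0.36 1.5 [[334.0, 176.1], [334.2, 161.3]] [ 0.01 -1.  ]
-0.36 1.57 [[334.4, 176.0], [336.1, 161.2]] [ 0.108 -0.994]
```

View pics/c11.png

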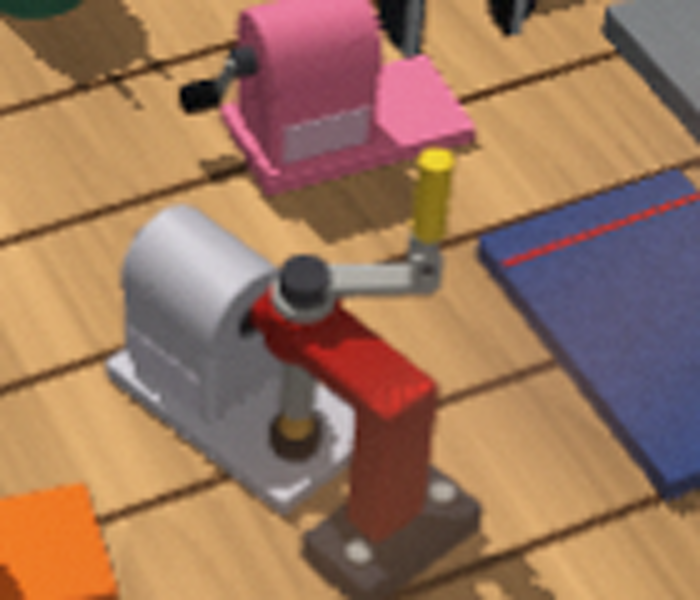

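View pics/top_9.png

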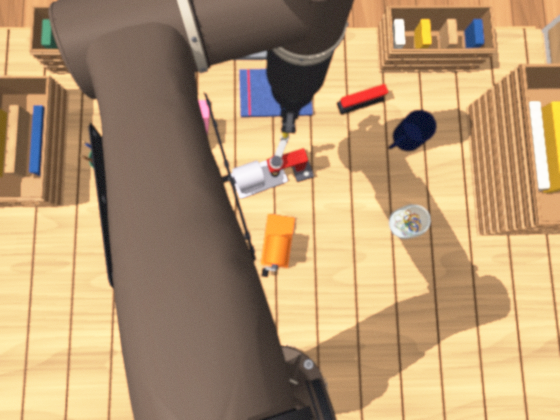

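The grip stands free and upright at crop (433,195), fold about 1.57. The tip is on the foot and the robot is clear. Template matches show zero pixel shift for the sharpener, mug, jar and tin. Handing in.

```bash
python3 -c "
from h import *
print(ctrl.close_job())"
```

```text
the job is handed in; nothing more can be done
None
```

The sharpener is clamped and the job is handed in. I unfolded the yellow grip, then wound the crank about 1.83 rad clockwise until the tip pressed on the foot. The grip was let go standing up. The clock read 14.3 s, and the robot was clear of everything.

- **Unfolding:** the grip slipped in the pads on the first go and stopped at about 1.2 rad. I took hold again more firmly and brought it to its stop. After release it measured about 1.57 rad in the side picture.
- **Tightness:** the push rose from about 9.5 N running free to 16.4 N on the last reading, about 6.8 N extra against the 6 N asked. That puts the crank about 0.33 rad past touching, or roughly 37 N on the foot by the figures given. The force readings scatter by about 0.5 N, and I had no direct measurement on the foot.
- **Things left alone:** the sharpener, mug, jar and pencil tin showed no shift in the side picture. The jar (0.77) and mug (0.90) matched less closely than the others, which I put down to the robot's changing shadow. The top view showed nothing moved, but the arm hid the tin there.

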